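Step the filter turret to green and take a reading

TASK

Push the white tab of the photometer's filter turret round until it points squarely at the green dot, then press the white read key on its black box fully down and let it come back up. Only push and press with the fingers: do not pinch the tab, do not lift, tip or shift the key box, and leave the glassware standing about alone. Never press the key while the tab points anywhere else.

Things in the scene. Friction and masses are not known exactly. Their poses are not given: they have to be found in the camera images.
- filter_unit: photometer filter unit, fixed to the table: grey round foot, 270 mm diameter, 30 mm high; in its middle a black drum (turret) of 144 mm diameter whose top is 60 mm above the table (steel hub to 64 mm). Origin at the centre of the foot's underside, below the turret's axis; z up; the dots lie on its -x half; a black optical head (50 x 100 mm, 95 mm high with its cap) stands on its +x edge, centred 103 mm from the axis
- turret (a joint): angle of the turret about the vertical axis through the filter unit's origin, rad, range -1.45 to 1.45. At 0 the tab points along the unit's -x; positive is counter-clockwise seen from above, so that the tab's direction in the unit's frame is (-cos q, -sin q). Stiff: about 0.15 N m of friction (1.6 N at the tab) plus a little damping; it has no click stops, stays where it is left and does not coast
- tab (a point): middle of the upright fin of the white tab that sticks out of the drum, 92 mm from the axis, 68 mm above the table. The fin is 20 mm long radially (82 to 102 mm from the axis), 10 mm thick tangentially, and stands from 38 to 88 mm above the table; a low white bar (top 50 mm above the table) joins it to the drum. Site axes turn with the turret: -x is outward along the tab, y tangential (counter-clockwise is its -y)
- tab_aim (a point): the point that the tab points at: on the tab's centre line, 118 mm from the axis (the radius of the dots)
- tab_left: the half of the white tab that faces left (+y at turret angle 0), 5 mm thick; origin on the turret's axis. To turn counter-clockwise (positive) push on this half
- tab_right: the half of the white tab that faces right (-y at turret angle 0), 5 mm thick; origin on the turret's axis. To turn clockwise (negative) push on this half
- green_mark (a point): middle of the top of the green dot, 22 mm diameter, 2 mm high, on the foot 118 mm from the axis. A green, a blue, a yellow and a red dot lie at -1.1, -0.55, 0.55 and 1.1 rad of the turret's angle, in an order that changes
- key_box: loose black box, 75 (x) x 65 (y) x 30 mm, 0.4 kg, that carries the read key; origin at the centre of its underside
- read_key (a joint): travel of the round white read key, m: 0 up, 0.006 fully down; spring-loaded, 1.5 N at first and 5 N fully down
- read_key_top (a point): centre of the top of the white read key (32 mm diameter), 52 mm above the table when up
- vial: amber vial, loose, a bystander to be left alone; 38 mm diameter, 99 mm high; origin at the centre of its underside
- blue_bottle: blue-capped bottle, loose, a bystander to be left alone; 30 mm diameter, 116 mm high; origin at the centre of its underside
- petri: petri dish, loose, a bystander to be left alone; 72 mm diameter, 15 mm high; origin at the centre of its underside
- beaker: small beaker, loose, a bystander to be left alone; clear, 48 mm diameter, 58 mm high; origin at the centre of its underside

How it is judged:
On the way, in this order (a step that is already met when the one before it is completed fails the run):
1. the tab has been pushed round to the green dot and rests there, the read key up (horizontal distance between tab_aim and green_mark below 0.01 m and velocity of joint turret between -0.05 and 0.05 rad/s and value of joint read_key below 0.002 m), for 0.3 s.
2. the read key is fully down while the tab points at the green dot (horizontal distance between tab_aim and green_mark below 0.01 m and value of joint read_key above 0.0045 m), for 0.05 s.
At the end, for the whole second after the job is handed in: The tab's aim point lies within 10 mm of the middle of the green dot (about 5 degrees) and rests there, the read key has been pressed at least 4.5 mm down with the tab so set and is up again, and the key box stands within 20 mm of where it was (horizontal distance between tab_aim and green_mark below 0.01 m and value of joint read_key below 0.001 m and velocity of joint turret between -0.05 and 0.05 rad/s and distance of key_box from where it was at the start of the episode below 0.02 m and angle between key_box's own z axis and vertical below 0.1 rad); the robot touches nothing.
It fails at once if the read key is pressed while the tab does not point at the green dot (not (horizontal distance between tab_aim and green_mark below 0.01 m) and value of joint read_key above 0.003 m).
It fails at once if the tab is pinched between the fingers (contact force between the fingers and tab_left above 2 N and contact force between the fingers and tab_right above 2 N).
It fails at once if the key box is lifted, tipped or shifted more than 20 mm (height (world z) of key_box above 0.008 m or distance of key_box from where it was at the start of the episode above 0.02 m or angle between key_box's own z axis and vertical above 0.15 rad).
It fails at once if the vial, bottle, petri dish or beaker is moved more than 20 mm or tipped (distance of any of vial, blue_bottle, petri, beaker from where it was at the start of the episode above 0.02 m or angle between any of vial, blue_bottle, petri, beaker's own z axis and vertical above 0.3 rad).
It also fails if it takes over 51 s, if anything falls off the work surface, if the arm or the gripper's body presses on something with over 40 N, if the wrist force passes 120 N, or if a joint passes its speed limit or range.

ROBOT

A 7-joint arm with a two-finger parallel gripper is mounted at the origin on a cart in front of the work surface, level with it; the furniture and walls round the work are solid. World frame = base frame: x ahead of the robot, y to its left, z up, the work surface at z = 0. Lengths are in m, angles in rad, forces in N, time in s.
With the tool pointing down it reaches from about 0.425 to 0.875 m from the base axis. Payload 4.7 kg.
Tool frame: the origin (TCP) lies on the centre line of the jaws, within the pads' length; the fingertips stand ahead of it and the grasp point (between the pads) lies 2 mm behind it (nose_length is the z of the fingertips in the tool frame, in m); z points along the fingers, y is the line along which they close (so a half turn about z gives the same grasp; the last joint's range is limited). The gripper opens to 87 mm and grips with 3 to 60 N. Pads are 19 mm wide; open, the fingers measure 117 mm over their backs; the gripper's body (75 mm by 190 mm) begins 51 mm behind the grasp point.
Start: joints at [1.25, 0.321, -0.07, 1.45, 0.023, 1.371, -0.057], TCP at [0.214, -0.614, 0.24] pointing down, gripper open.
Joint ranges: [-2.86, 2.86], [-0.3, 2.09], [-1.38, 1.24], [0.06, 2.45], [-1.56, 4.7], [0.09, 2.05], [-2.69, 2.69]. Speed limits (rad/s): [2.57, 2.57, 3.14, 3.14, 3.14, 3.14, 3.14].

INTERFACE

Orientations are given as a rotation vector (axis times angle).
In Python, from bench import * gives the robot as it stands.
- The arm moves only by the tool send_rows, never from a script. Its arguments are lists of equal length, an entry for each row: "xyz": the shift along the tool's x, y, z in mm, a list of three; "dr": the turn, a rotation vector about the tool's x, y, z in rad, a list of three. A call has exactly 10 rows; each row is the pose to reach, as a shift and turn from the pose commanded when the call began, along the tool's axes at that moment; what a row does not reach only later rows make up. A row lasts 1/12 s, in which the tool goes at most 41.7 mm and 7.16 degrees, less where a joint would pass 70% of its speed; a pose out of reach is approached as far as the arm can. A call with a gripper value outside its range is refused whole. "jaw" is the finger opening in mm, from 0 to 87, set as the call begins (left out, the last holds). The fingers move at their own pace and stop on an object; "grip_force" is the grip in N (left out, the last holds). Time passes only in rows, so rows that repeat a pose let the fingers close, or fill a call up. It gives the time, the measured TCP pose, the force, the opening and the grip force at its end, in the units of the state.
- get_state(): the state, without advancing time (a new reading comes with each control period).
- get_image(name): name is "scene" or "top" or "wrist"; returns the picture (384x512x3 uint8, red, green, blue); there is no depth.
- calibration(name): a dict with "vfov" (degrees; the focal length in pixels is half the picture's height over the tangent of half this angle, whatever the lens; pixels are square), "cx", "cy" (the principal point, pixels), "k1" (the pictures are not rectified: a ray, as slopes to the right and down, at radius r is drawn at 1 + k1 r^2 times it, then the intrinsics apply), "rvec" (rotation vector, rad) and "tvec" (3), from world to camera coordinates, as OpenCV has them; the wrist camera has in their place "hand_eye" (4x4, takes a point from camera to tool coordinates, whose origin is the TCP and whose axes are the flange's). Camera axes: x right, y down, z forward; pixel columns grow to the right and rows downward; lengths in m; the calibration is good to about 2 mm. A picture is of the moment at which its call begins: read the wrist's pose just before it. calibration takes no time and is no camera call.
- close_job(): hands the job in; it is judged then, once.
The state is a dict: "time": time; "joint_positions": joint angles; "qd": joint speeds; "joint_torque": joint torques, N m; "position": TCP position; "tool_rot": TCP orientation; "ft_force": force on the tool from outside, world axes, zero at the start; "torque": the same for the moment, N m; "grip_width": opening from 0.0 (shut) to 1.0 (fully open); "grip_force": force on a finger pad.
Only numpy, scipy, OpenCV 4.12 (cv2) and the standard library are available. Lean on these libraries where they do the work, as an engineer would, in place of code of your own. Each camera call takes 0.05 s, during which the arm holds its last target. There are 200 camera calls.

## Working session

There is one attempt and no reset: what is moved stays moved. The work goes in short steps, Python scripts to look and compute and a tool call to move; the robot and the scene stay as the last step left them, time stands still between calls to the robot, and variables do not carry over. Pictures are saved under pics/ and viewed, at most 10 in all, crops included, and the job is handed in when it is done.

Besides the shell and the picture viewer there is one more tool, called after "Call:" as name(argument=value, ...), one argument or row to a line, values as JSON. send_rows: Moves the arm, as the interface text tells. Its arguments: {"type":"object","properties":{"xyz":{"type":"array"},"dr":{"type":"array"},"jaw":{"type":"number"},"grip_force":{"type":"number"}},"required":["xyz","dr"]}

```bash
ls; mkdir -p pics
python3 - <<'E'
from bench import *
import cv2
s=get_state();print({k:s[k] for k in s if k in('time','position','tool_rot','grip_width','nose_length')})
for n in("scene","top"):
    cv2.imwrite(f"pics/{n}0.png",get_image(n)[:,:,::-1]);print(n,calibration(n))
print(calibration("wrist"))
try: print(nose_length)
except Exception as e: print(e)
E
```

```text
pics
{'time': 0.0, 'position': array([ 0.21334797, -0.6134184 ,  0.23842961]), 'tool_rot': array([-3.09577875e+00, -5.23198046e-01,  6.48283993e-04]), 'grip_width': 1.000624684747963}
scene {'vfov': 47.845520288370125, 'cx': 260.75423562822374, 'cy': 192.56679584911188, 'k1': -0.11405397547930511, 'rvec': array([ 1.30819166, -2.30201605,  0.86968144]), 'tvec': array([0.26993311, 0.40952833, 0.93110184])}
top {'vfov': 48.04883486242079, 'cx': 251.9237970941883, 'cy': 187.39047743296243, 'k1': -0.05470474214087562, 'rvec': array([ 2.13461818, -2.09867955,  0.20065137]), 'tvec': array([-0.03739625,  0.52216589,  1.40480845])}
{'vfov': 61.129230158942775, 'cx': 258.64062644596567, 'cy': 193.51340184751302, 'k1': -0.07581410320470779, 'hand_eye': array([[ 1.20018412e-04, -9.60133799e-01, -2.79540826e-01,
         7.70031604e-02],
       [ 9.99999926e-01,  1.31293253e-05,  3.84246178e-04,
         1.20844731e-03],
       [-3.65257560e-04, -2.79540851e-01,  9.60133730e-01,
        -1.45460536e-01],
       [ 0.00000000e+00,  0.00000000e+00,  0.00000000e+00,
         1.00000000e+00]])}
0.017
```

View pics/top0.png

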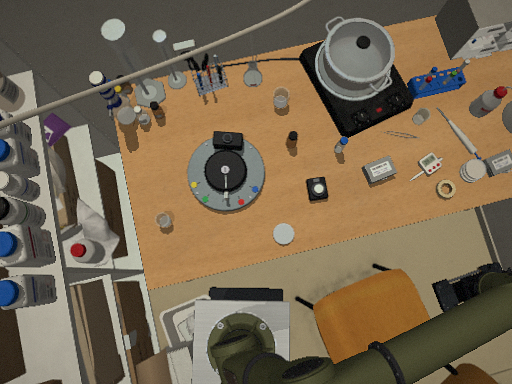

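View pics/scene0.png

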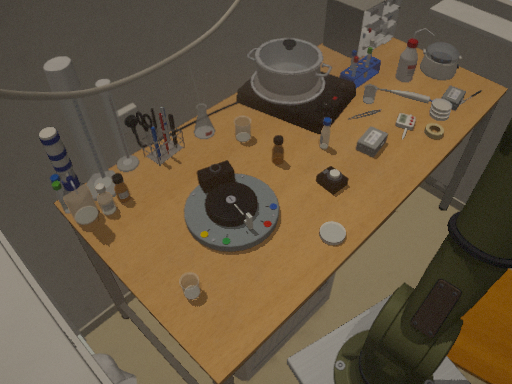

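The top view shows the unit at (226,172), with the white tab near (226,197), the green dot at (206,199) and red at (241,202). The key is at (318,188), the vial at (293,136), the bottle at (341,145), the petri dish at (284,233) and the beaker at (165,220).

```bash
cat > h.py <<'E'
from bench import *
import cv2, numpy as np
from scipy.spatial.transform import Rotation as R
def cam(n,st=None):
    c=calibration(n)
    if n=="wrist":
        T=np.eye(4);T[:3,:3]=R.from_rotvec(st['tool_rot']).as_matrix();T[:3,3]=st['position']
        T=T@c['hand_eye'];return c,T[:3,:3],T[:3,3]
    M=R.from_rotvec(c['rvec']).as_matrix().T
    return c,M,-M@c['tvec']
def ray(n,uv,z,st=None):
    c,M,o=cam(n,st);f=192/np.tan(np.radians(c['vfov']/2))
    d=np.array([(uv[0]-c['cx'])/f,(uv[1]-c['cy'])/f]);rd=np.hypot(*d);r=rd
    for _ in range(20): r=rd/(1+c['k1']*r*r)
    d=d*(r/rd if rd else 1);w=M@np.array([*d,1]);return o+w*(z-o[2])/w[2]
def blobs(m,amin=8):
    k,l,s,c=cv2.connectedComponentsWithStats(m.astype(np.uint8))
    return [(c[i],s[i,4]) for i in range(1,k) if s[i,4]>=amin]
def dots(im):
    h=cv2.cvtColor(im,cv2.COLOR_RGB2HSV).astype(int);H,S,V=h[...,0],h[...,1],h[...,2]
    b=(S>140)&(V>90)
    return {'green':b&(H>45)&(H<85),'blue':b&(H>100)&(H<130),'yellow':b&(H>22)&(H<35),'red':b&((H<6)|(H>174)),'white':(S<30)&(V>190)}
E
python3 - <<'E'
from h import *
boxes={"top":(180,120,345,250),"scene":(170,150,360,260)}
for n,(a,b,c,d) in boxes.items():
    im=get_image(n);sub=im[b:d,a:c]
    for k,m in dots(sub).items():
        for p,s in blobs(m,6):
            uv=p+[a,b];print(n,k,uv.round(1),s,*[ray(n,uv,z).round(4)[:2] for z in ((.052,.088) if k=='white' else (.032,))])
    cv2.imwrite(f"pics/{n}1.png",cv2.resize(sub[:,:,::-1],None,fx=4,fy=4,interpolation=cv2.INTER_CUBIC))
E
```

```text
top green [205. 199.] 21 [0.4834 0.1309]
top blue [342.7 139.8] 24 [ 0.7019 -0.3439]
top blue [254.7 188.9] 25 [ 0.5214 -0.038 ]
top yellow [193.6 184.3] 27 [0.5341 0.1721]
top red [240.9 201.5] 27 [0.477  0.0083]
top white [223.  167.9] 7 [0.5887 0.0712] [0.58   0.0685]
top white [318.3 188.2] 50 [ 0.5235 -0.2527] [ 0.5164 -0.2473]
scene green [225.9 240.6] 31 [0.4858 0.1321]
scene blue [273.  206.2] 25 [ 0.5224 -0.0366]
scene yellow [203.9 233.9] 39 [0.5353 0.1727]
scene red [267.2 223.4] 38 [0.4788 0.0091]
```

View pics/top1.png

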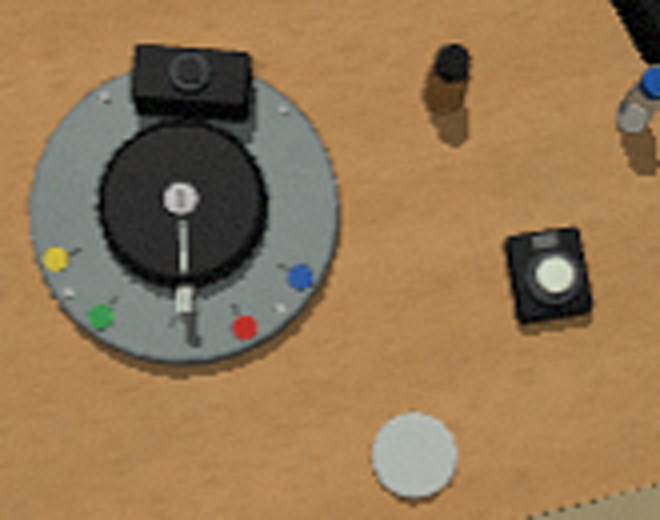

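The top crop shows the tab fin at crop (184,296), i.e. (226,194), between green and red. The key top is at (318.3,188.2).

Run:
```python
from h import *
P={-1.1:(.5347,.1724),-.55:(.4846,.1315),.55:(.478,.0087),1.1:(.522,-.0373)}
A=np.array([[-.118*np.cos(q),-.118*np.sin(q)] for q in P]);B=np.array(list(P.values()))
a=A-A.mean(0);b=B-B.mean(0);y=np.arctan2((a[:,0]*b[:,1]-a[:,1]*b[:,0]).sum(),(a*b).sum())
Rm=np.array([[np.cos(y),-np.sin(y)],[np.sin(y),np.cos(y)]]);c=B.mean(0)-Rm@A.mean(0)
print('yaw',y,'c',c,'res',(A@Rm.T+c-B).round(4).tolist())
print("hub",ray("top",(225,169.5),.064),"tab",ray("top",(226,193.2),.088))
t=ray("top",(226,193.2),.088)[:2]-c;t=Rm.T@t;print('q',np.arctan2(-t[1],-t[0]),np.hypot(*t))
im=get_image("scene");h=cv2.cvtColor(im,cv2.COLOR_RGB2HSV);print()
for p,s in blobs(((h[...,1]<45)&(h[...,2]>170))[150:250,220:360],5): print((p+[220,150]).round(1),s,ray("scene",p+[220,150],.052).round(4),ray("scene",p+[220,150],.088).round(4))
for n,uv in(("top",(293,134)),("top",(284,233)),("top",(165,222))): print(ray(n,uv,.05 if uv[0]!=284 else .015).round(3))
s=get_state();print(R.from_rotvec(s['tool_rot']).as_matrix().round(3))
```

```text
yaw -0.05843190283977705 c [0.5817546  0.06432473] res [[-0.0002, 0.0], [0.0003, 0.0003], [-0.0003, -0.0001], [0.0002, -0.0002]]
hub [0.58022054 0.06338415 0.064     ] tab [0.49455779 0.05599946 0.088     ]
q 0.15362012676271958 0.08759334898945087

[ 0.714 -0.168  0.05 ]
[ 0.374 -0.14   0.015]
[0.4  0.26 0.05]
[[ 0.944  0.329 -0.   ]
 [ 0.329 -0.944  0.001]
 [-0.    -0.001 -1.   ]]
```

Call:
send_rows(
  xyz=[
    [30,-19,0],
    [60,-38,0],
    [90,-57,0],
    [120,-76,0],
    [150,-95,0],
    [180,-114,0],
    [210,-133,0],
    [240,-152,0],
    [270,-171,0],
    [300,-190,0],
  ],
  dr=[
    [0,0,0.024],
    [0,0,0.048],
    [0,0,0.072],
    [0,0,0.096],
    [0,0,0.12],
    [0,0,0.144],
    [0,0,0.168],
    [0,0,0.192],
    [0,0,0.216],
    [0,0,0.24],
  ],
  jaw=0,
  grip_force=10,
)

```text
time: 1.08
position: [0.4352, -0.3344, 0.2397]
tool_rot: [3.138, 0.147, 0.0]
ft_force: [0.4, -0.0, 0.4]
grip_width: 0.327
grip_force: 0.0
```

```bash
cat > go.py <<'E'
import sys
from h import *
s=get_state();M=R.from_rotvec(s['tool_rot']).as_matrix()
print(s['time'],s['position'].round(4),M.round(3).tolist(),s['ft_force'].round(1),s['grip_width'])
for a in sys.argv[1:]:
    t=np.array(eval(a));print(a,(1000*M.T@(t[:3]-s['position'])).round(1), 'yaw turn', (np.arctan2(M[1,1],M[0,1])-t[3]).round(3) if len(t)>3 else '')
E
python3 go.py "(.494,.011,.24,-1.476)"
```

```text
1.0833 [ 0.4352 -0.3344  0.2397] [[0.996, 0.093, 0.0], [0.093, -0.996, -0.0], [0.0, 0.0, -1.0]] [ 0.4 -0.   0.4] 0.3268926623219693
(.494,.011,.24,-1.476) [  90.8 -338.4   -0.5] yaw turn -0.001
```

Call:
send_rows(
  xyz=[
    [9,-34,0],
    [18,-68,0],
    [27,-102,0],
    [36,-136,0],
    [45,-170,0],
    [54,-204,0],
    [63,-238,0],
    [72,-272,0],
    [82,-306,0],
    [91,-338,0],
  ],
  dr=[
    [0,0,0],
    [0,0,0],
    [0,0,0],
    [0,0,0],
    [0,0,0],
    [0,0,0],
    [0,0,0],
    [0,0,0],
    [0,0,0],
    [0,0,0],
  ],
)

```text
time: 1.92
position: [0.493, 0.0113, 0.2398]
tool_rot: [3.138, 0.15, 0.001]
ft_force: [0.4, -0.5, 1.1]
grip_width: 0.006
grip_force: 0.0
```

```bash
python3 go.py "(.494,.011,.079,-1.476)"
python3 - <<'E'
from h import *
cv2.imwrite("pics/w2.png",get_image("wrist")[:,:,::-1])
E
```

```text
1.9167 [0.493  0.0113 0.2398] [[0.995, 0.095, 0.001], [0.095, -0.995, -0.0], [0.001, 0.0, -1.0]] [ 0.4 -0.5  1.1] 0.006111761705528793
(.494,.011,.079,-1.476) [  0.9   0.3 160.8] yaw turn 0.0
```

View pics/w2.png

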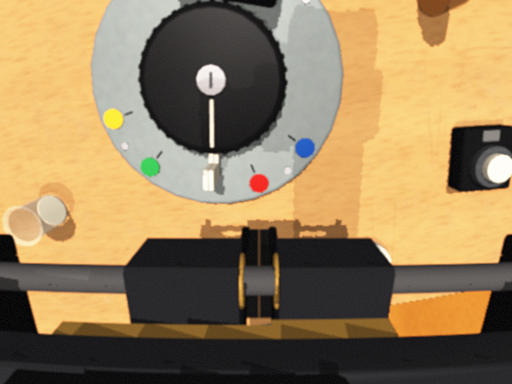

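The wrist view shows the tab fin around (210,175), green at (150,167), and the closed fingers at about (260,275), on the red side of the tab. The path down is clear.

Call:
send_rows(
  xyz=[
    [0,0,22],
    [1,0,44],
    [1,0,66],
    [1,0,88],
    [1,0,110],
    [1,0,130],
    [1,0,145],
    [1,0,155],
    [1,0,161],
    [1,0,161],
  ],
  dr=[
    [0,0,0],
    [0,0,0],
    [0,0,0],
    [0,0,0],
    [0,0,0],
    [0,0,0],
    [0,0,0],
    [0,0,0],
    [0,0,0],
    [0,0,0],
  ],
)

```text
time: 2.8
position: [0.4934, 0.0091, 0.0776]
tool_rot: [-3.138, -0.149, 0.003]
ft_force: [-0.5, -0.2, -0.5]
grip_width: 0.006
grip_force: 0.0
```

```bash
cat > arc.py <<'E'
import sys
from h import *
# waypoints: finger centre on the tab's clockwise-push side, off behind fin middle, at world tab angle a
off=float(sys.argv[1]);s=get_state();M=R.from_rotvec(s['tool_rot']).as_matrix()
print(s['time'],s['position'].round(4),s['ft_force'].round(1))
c=np.array([.5818,.0643])
for a in np.linspace(float(sys.argv[2]),float(sys.argv[3]),10):
    u=np.array([-np.cos(a),-np.sin(a)]);p=np.array([-np.sin(a),np.cos(a)])
    t=np.array([*(c+.092*u-off*p),.079]);yaw=np.arctan2(-p[1],-p[0])
    print((1000*M.T@(t-s['position'])).round(1).tolist(),round(np.arctan2(M[1,1],M[0,1])-yaw,3))
E
python3 arc.py .020 .24 -.3
```

```text
2.8 [0.4934 0.0091 0.0776] [-0.5 -0.2 -0.5]
[5.1, -13.4, -1.4] -0.145
[3.3, -18.8, -1.4] -0.085
[1.8, -24.2, -1.4] -0.025
[0.6, -29.8, -1.4] 0.035
[-0.2, -35.3, -1.4] 0.095
[-0.7, -41.0, -1.4] 0.155
[-0.9, -46.6, -1.4] 0.215
[-0.7, -52.3, -1.4] 0.275
[-0.2, -57.9, -1.4] 0.335
[0.7, -63.5, -1.4] 0.395
```

Call:
send_rows(
  xyz=[
    [3,-10,-1],
    [3,-17,-1],
    [2,-24,-1],
    [1,-30,-1],
    [0,-35,-1],
    [-1,-41,-1],
    [-1,-47,-1],
    [-1,-52,-1],
    [0,-58,-1],
    [1,-63,-1],
  ],
  dr=[
    [0,0,-0.03],
    [0,0,-0.03],
    [0,0,0],
    [0,0,0.035],
    [0,0,0.095],
    [0,0,0.155],
    [0,0,0.215],
    [0,0,0.275],
    [0,0,0.335],
    [0,0,0.395],
  ],
)

```text
time: 3.63
position: [0.4895, 0.0729, 0.0807]
tool_rot: [3.105, -0.472, 0.003]
ft_force: [-1.2, -2.3, 1.5]
grip_width: 0.004
grip_force: 1.1
```

```bash
python3 arc.py .020 -.3 -.50;python3 - <<'E'
from h import *
st=get_state();im=get_image("wrist");a=im[60:360,100:420]
for k in('green','red','yellow','blue'):
    for p,s in blobs(dots(im)[k],30): print(k,p.round(1),s,ray("wrist",p,.032,st).round(4))
t=get_image("top")[140:220,185:265]
cv2.imwrite("pics/w3.png",np.hstack([cv2.resize(im,(512,384)),cv2.resize(t,(288,384),interpolation=cv2.INTER_CUBIC)])[:,:,::-1])
E
```

```text
3.6333 [0.4895 0.0729 0.0807] [-1.2 -2.3  1.5]
[-1.3, 1.0, 1.7] -0.002
[-1.8, -1.1, 1.7] 0.02
[-2.1, -3.2, 1.7] 0.042
[-2.5, -5.2, 1.7] 0.065
[-2.8, -7.3, 1.7] 0.087
[-3.0, -9.4, 1.7] 0.109
[-3.2, -11.5, 1.7] 0.131
[-3.3, -13.5, 1.7] 0.154
[-3.4, -15.6, 1.7] 0.176
[-3.5, -17.7, 1.7] 0.198
red [357.5 209.8] 809 [0.4805 0.009  0.032 ]
yellow [ 87.4 201.4] 763 [0.5372 0.172  0.032 ]
blue [415.4 120.8] 934 [ 0.5249 -0.037   0.032 ]
```

View pics/w3.png

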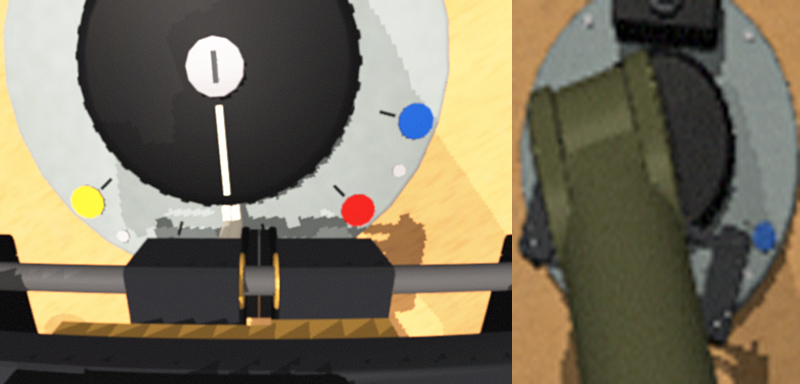

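The wrist view shows the white line on the drum running from (219,105) to (228,195), with the hub at (215,67), so the tab has moved part way. The force reading confirms contact.

```bash
cat > ang.py <<'E'
from h import *
# tab angle from the white drum line (z .060) seen by the wrist camera
st=get_state();im=get_image("wrist");h=cv2.cvtColor(im,cv2.COLOR_RGB2HSV)
m=((h[...,1]<60)&(h[...,2]>190)).astype(np.uint8)
k,l,s,c=cv2.connectedComponentsWithStats(m)
C=np.array([.5818,.0643])
for i in range(1,k):
    if s[i,4]<150 or s[i,4]>3000: continue
    ys,xs=np.nonzero(l==i);W=np.array([ray("wrist",p,.060,st)[:2] for p in zip(xs,ys)])
    w=W.mean(0);r=np.hypot(*(w-C))
    e,v=np.linalg.eigh(np.cov(W.T));d=v[:,1]*np.sign(v[:,1]@(w-C));
    if e[1]/e[0]>20: print('line',c[i].round(),'r',r.round(3),'a by direction',np.arctan2(-d[1],-d[0]).round(3),'a by centre',np.arctan2(*-(w-C)[::-1]).round(3),'len',np.sqrt(12*e[1]).round(3))
print('hub',ray("wrist",(215,67),.064,st).round(4),'target a -0.608')
cv2.imwrite("pics/last.png",im[:,:,::-1])
E
python3 ang.py
```

```text
Traceback (most recent call last):
  File "ang.py", line 9, in <module>
    ys,xs=np.nonzero(l==i);W=np.array([ray("wrist",p,.060,st)[:2] for p in zip(xs,ys)])
                                       ~~~^^^^^^^^^^^^^^^^^^^
  File "h.py", line 12, in ray
    c,M,o=cam(n,st);f=192/np.tan(np.radians(c['vfov']/2))
          ~~~^^^^^^
  File "h.py", line 5, in cam
    c=calibration(n)
ValueError: time passes only in moves, steps and waits
```

```bash
sed -i 's/^def cam/import functools\ncalibration=functools.lru_cache(None)(calibration)\ndef cam/' h.py; python3 ang.py
```

```text
line [223. 149.] r 0.038 a by direction -0.253 a by centre -0.278 len 0.047
hub [0.5841 0.0652 0.064 ] target a -0.608
```

```bash
python3 arc.py .0168 -.30 -.59
```

```text
3.8333 [0.4896 0.073  0.0803] [ 1.1  0.8 -0.1]
[-1.4, -2.2, 1.3] 0.003
[-1.9, -5.2, 1.3] 0.035
[-2.3, -8.1, 1.3] 0.067
[-2.6, -11.1, 1.3] 0.099
[-2.7, -14.1, 1.3] 0.132
[-2.8, -17.2, 1.3] 0.164
[-2.8, -20.2, 1.3] 0.196
[-2.8, -23.2, 1.3] 0.228
[-2.6, -26.2, 1.3] 0.261
[-2.3, -29.2, 1.3] 0.293
```

Call:
send_rows(
  xyz=[
    [-1,-3,1],
    [-2,-6,1],
    [-2,-9,1],
    [-3,-12,1],
    [-3,-15,1],
    [-3,-18,1],
    [-3,-21,1],
    [-3,-24,1],
    [-3,-27,1],
    [-2,-29,1],
  ],
  dr=[
    [0,0,0.0],
    [0,0,0.035],
    [0,0,0.067],
    [0,0,0.1],
    [0,0,0.13],
    [0,0,0.164],
    [0,0,0.196],
    [0,0,0.228],
    [0,0,0.26],
    [0,0,0.293],
  ],
)

```text
time: 4.67
position: [0.4954, 0.1004, 0.0785]
tool_rot: [3.003, -0.919, -0.001]
ft_force: [-1.9, -1.1, 1.8]
grip_width: 0.006
grip_force: 1.0
```

```bash
python3 ang.py; python3 arc.py .0168 -.58 -.63|sed -n '1p;2p;$p'
```

```text
line [222. 149.] r 0.038 a by direction -0.54 a by centre -0.582 len 0.047
hub [0.5833 0.065  0.064 ] target a -0.608
4.7167 [0.4955 0.1007 0.0785] [-0.8 -0.8  1.2]
[0.1, -0.0, -0.5] -0.015
[-0.7, -4.6, -0.5] 0.035
```

View pics/last.png

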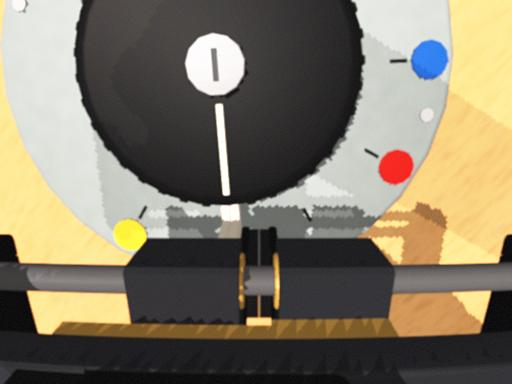

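The line now runs from (219,105) to (227,195), so a ≈ -0.55. The target is -0.608, so the tab needs about 6 mm more push.

Call:
send_rows(
  xyz=[
    [0,-1,0],
    [0,-2,0],
    [-1,-3,0],
    [-1,-4,0],
    [-1,-5,0],
    [-1,-6,0],
    [-1,-6,0],
    [-1,-6,0],
    [-1,-6,0],
    [-1,-6,0],
  ],
  dr=[
    [0,0,0.01],
    [0,0,0.02],
    [0,0,0.03],
    [0,0,0.04],
    [0,0,0.05],
    [0,0,0.06],
    [0,0,0.06],
    [0,0,0.06],
    [0,0,0.06],
    [0,0,0.06],
  ],
)

```text
time: 5.55
position: [0.4983, 0.1061, 0.0785]
tool_rot: [-2.976, 1.008, -0.0]
ft_force: [-1.8, -0.1, 1.0]
grip_width: 0.003
grip_force: 0.4
```

```bash
python3 ang.py
```

```text
line [223. 149.] r 0.038 a by direction -0.611 a by centre -0.655 len 0.047
hub [0.584  0.0656 0.064 ] target a -0.608
```

Call:
send_rows(
  xyz=[
    [0,5,0],
    [0,15,0],
    [0,28,0],
    [0,32,-10],
    [0,35,-40],
    [-15,45,-75],
    [-30,55,-110],
    [-40,65,-140],
    [-40,75,-150],
    [-40,80,-150],
  ],
  dr=[
    [0,0,0],
    [0,0,0],
    [0,0,0],
    [0,0,0],
    [0,0,0],
    [0,0,0],
    [0,0,0],
    [0,0,0],
    [0,0,0],
    [0,0,0],
  ],
)

```text
time: 6.43
position: [0.4192, 0.0663, 0.2327]
tool_rot: [-2.974, 1.008, -0.013]
ft_force: [0.2, 0.3, 0.1]
grip_width: 0.009
grip_force: 0.0
```

```bash
python3 ang.py;python3 go.py "(.5235,-.2527,.24,-1.476)"
python3 - <<'E'
from h import *
st=get_state();im=get_image("wrist")
for k in('green','red','yellow','blue'):
    for p,s in blobs(dots(im)[k],30): print(k,p.round(1),s,ray("wrist",p,.032,st).round(4))
E
```

```text
line [156.  86.] r 0.038 a by direction -0.608 a by centre -0.654 len 0.046
line [472. 295.] r 0.437 a by direction 0.948 a by centre 0.262 len 0.04
hub [0.5296 0.0323 0.064 ] target a -0.608
6.4833 [0.418  0.0653 0.2304] [[0.793, -0.609, 0.004], [-0.609, -0.793, -0.002], [0.004, -0.001, -1.0]] [-0.7 -0.9 -1. ] 0.006949008757334373
(.5235,-.2527,.24,-1.476) [277.4 187.9  -8.6] yaw turn -0.75
green [170.5 161.5] 261 [0.4873 0.1314 0.032 ]
red [265.4  94.6] 337 [0.48   0.0086 0.032 ]
yellow [112.6 148.7] 279 [0.5367 0.1722 0.032 ]
blue [275.2  28.5] 358 [ 0.5245 -0.0373  0.032 ]
```

View pics/last.png

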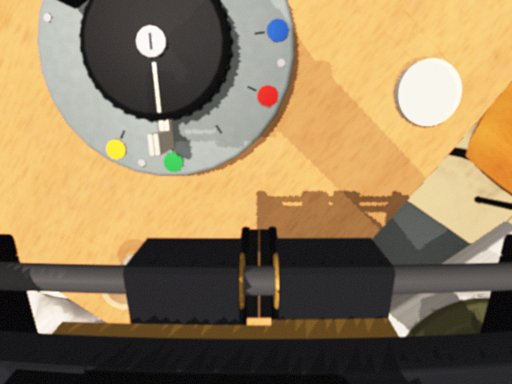

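The tab lines up with green: the line extended from the hub at (150,40) through (156,86) passes by the dot at (171,161). The world estimate agrees within 0.01 rad. Next, the key.

Call:
send_rows(
  xyz=[
    [22,23,0],
    [44,47,0],
    [66,70,0],
    [88,93,0],
    [110,117,0],
    [131,140,0],
    [153,163,0],
    [175,186,0],
    [197,210,0],
    [219,233,-8],
  ],
  dr=[
    [0,0,-0.075],
    [0,0,-0.15],
    [0,0,-0.225],
    [0,0,-0.3],
    [0,0,-0.375],
    [0,0,-0.45],
    [0,0,-0.525],
    [0,0,-0.6],
    [0,0,-0.675],
    [0,0,-0.75],
  ],
)

```text
time: 7.37
position: [0.4489, -0.2522, 0.2328]
tool_rot: [-3.134, -0.158, 0.008]
ft_force: [0.7, -1.1, 0.4]
grip_width: 0.005
grip_force: 0.0
```

```bash
python3 - <<'E'
from h import *
st=get_state();im=get_image("wrist")
for p,s in blobs(dots(im)['white'],100): print(p.round(1),s,ray("wrist",p,.052,st).round(4))
cv2.imwrite("pics/w5.png",im[:,:,::-1])
E
python3 go.py "(.5225,-.2527,.10,-1.476)"
```

```text
[482.9  49.8] 1877 [ 0.5974 -0.4568  0.052 ]
[266.7  97.1] 636 [ 0.528  -0.2527  0.052 ]
[156.8 215.1] 2282 [ 0.3951 -0.148   0.052 ]
7.4167 [ 0.4492 -0.2603  0.235 ] [[0.995, 0.096, -0.002], [0.096, -0.995, -0.003], [-0.002, 0.003, -1.0]] [ 1.  -7.4  2.8] 0.008732856347183598
(.5225,-.2527,.10,-1.476) [ 74.   -0.8 134.8] yaw turn 0.002
```

View pics/w5.png

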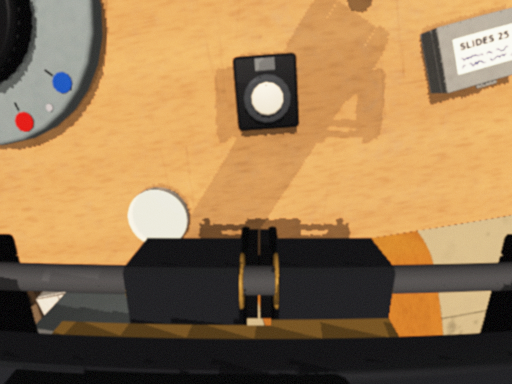

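The key top is at (267,97), clear of everything else. The arm was still settling, so I'll move in and re-measure while static.

```bash
python3 - <<'E'
from h import *
for i in range(4): get_image("top")
st=get_state();im=get_image("wrist");print(st['position'],st['ft_force'])
for p,s in blobs(dots(im)['white'],100): print(p.round(1),s,ray("wrist",p,.052,st).round(4))
E
python3 go.py "(.5240,-.2530,.10,-1.476)"
```

```text
[ 0.45002215 -0.25034936  0.23466177] [0.72683036 0.29739971 0.07566594]
[482.8  50.9] 1894 [ 0.5977 -0.4574  0.052 ]
[268.   98.9] 622 [ 0.5281 -0.2527  0.052 ]
[158.8 216.1] 2206 [ 0.3956 -0.1478  0.052 ]
7.6667 [ 0.4502 -0.2498  0.235 ] [[0.995, 0.098, -0.002], [0.098, -0.995, 0.002], [-0.002, -0.002, -1.0]] [-0.2  0.8  0.7] 0.00398925368980466
(.5240,-.2530,.10,-1.476) [ 73.4  10.6 134.9] yaw turn 0.003
```

Call:
send_rows(
  xyz=[
    [12,2,0],
    [24,4,10],
    [36,5,30],
    [48,7,55],
    [60,8,80],
    [70,10,105],
    [74,10,125],
    [74,10,135],
    [74,10,135],
    [74,10,135],
  ],
  dr=[
    [0,0,0],
    [0,0,0],
    [0,0,0],
    [0,0,0],
    [0,0,0],
    [0,0,0],
    [0,0,0],
    [0,0,0],
    [0,0,0],
    [0,0,0],
  ],
)

```text
time: 8.5
position: [0.525, -0.2536, 0.1016]
tool_rot: [-3.138, -0.153, 0.001]
ft_force: [0.0, 0.4, 0.6]
grip_width: 0.006
grip_force: 0.0
```

```bash
python3 go.py "(.525,-.2528,.063,-1.476)"
python3 - <<'E'
from h import *
a=get_image("wrist")[150:330,150:370];b=get_image("scene")[130:230,280:390]
cv2.imwrite("pics/k6.png",np.hstack([cv2.resize(a,(400,360)),cv2.resize(b,(396,360),interpolation=cv2.INTER_CUBIC)])[:,:,::-1])
E
```

```text
8.5 [ 0.525  -0.2536  0.1016] [[0.995, 0.098, -0.0], [0.098, -0.995, 0.0], [-0.0, -0.0, -1.0]] [0.  0.4 0.6] 0.005603046464922772
(.525,-.2528,.063,-1.476) [ 0.1 -0.8 38.6] yaw turn 0.003
```

View pics/k6.png

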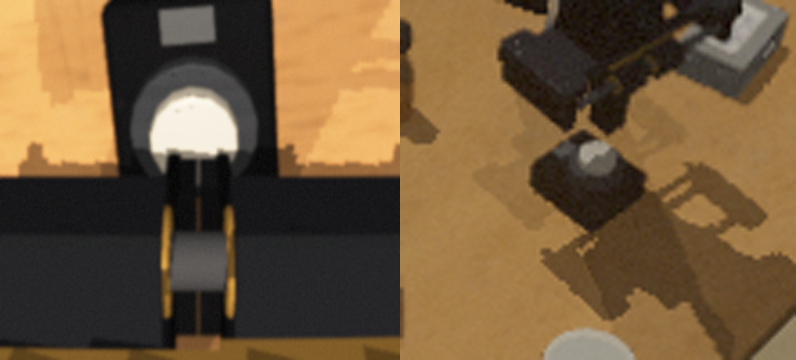

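The fingers sit over the key and are laterally centred (fingers about x=198, key x=194 in the left half). Pressing in small steps.

Call:
send_rows(
  xyz=[
    [0,-1,8],
    [0,-1,16],
    [0,-1,24],
    [0,-1,30],
    [0,-1,33],
    [0,-1,35],
    [0,-1,36],
    [0,-1,37],
    [0,-1,38],
    [0,-1,38],
  ],
  dr=[
    [0,0,0],
    [0,0,0],
    [0,0,0],
    [0,0,0],
    [0,0,0],
    [0,0,0],
    [0,0,0],
    [0,0,0],
    [0,0,0],
    [0,0,0],
  ],
)

```text
time: 9.43
position: [0.5244, -0.2532, 0.0637]
tool_rot: [-3.138, -0.152, 0.001]
ft_force: [-3.7, 1.8, 4.9]
grip_width: 0.005
grip_force: 2.3
```

Call:
send_rows(
  xyz=[
    [0,0,0.5],
    [0,0,1],
    [0,0,1.5],
    [0,0,2],
    [0,0,2],
    [0,0,2],
    [0,0,2],
    [0,0,2],
    [0,0,2],
    [0,0,2],
  ],
  dr=[
    [0,0,0],
    [0,0,0],
    [0,0,0],
    [0,0,0],
    [0,0,0],
    [0,0,0],
    [0,0,0],
    [0,0,0],
    [0,0,0],
    [0,0,0],
  ],
)

```text
time: 10.27
position: [0.5246, -0.2533, 0.0633]
tool_rot: [3.138, 0.152, -0.001]
ft_force: [-6.2, 3.1, 13.1]
grip_width: 0.004
grip_force: 6.8
```

13 N is well above the 5 N spring, so the key has bottomed out. Lifting straight up.

Call:
send_rows(
  xyz=[
    [0,0,-2],
    [0,0,-6],
    [0,0,-12],
    [0,0,-25],
    [0,0,-45],
    [0,0,-70],
    [0,0,-100],
    [0,0,-130],
    [-40,0,-150],
    [-75,0,-165],
  ],
  dr=[
    [0,0,0],
    [0,0,0],
    [0,0,0],
    [0,0,0],
    [0,0,0],
    [0,0,0],
    [0,0,0],
    [0,0,0],
    [0,0,0],
    [0,0,0],
  ],
)

```text
time: 11.1
position: [0.4519, -0.26, 0.2293]
tool_rot: [3.136, 0.158, 0.007]
ft_force: [-0.6, -0.5, 0.8]
grip_width: 0.01
grip_force: 0.0
```

Run:
```python
from h import *
for i in range(5): t=get_image("top")
st=get_state();im=get_image("wrist");print(st['position'],st['ft_force'])
for p,s in blobs(dots(im)['white'],100): print(p.round(1),s,ray("wrist",p,.052,st).round(4))
t=cv2.resize(t[125:225,180:330],(600,400),interpolation=cv2.INTER_CUBIC)
cv2.imwrite("pics/end.png",t[:,:,::-1])
```

```text
[ 0.45081773 -0.26042141  0.22731334] [-0.28613524 -0.36747959 -0.05252567]
[479.4  49.6] 2164 [ 0.5988 -0.4603  0.052 ]
[257.   99.5] 652 [ 0.5281 -0.2528  0.052 ]
[147.1 218.7] 2220 [ 0.3963 -0.1482  0.052 ]
```

View pics/end.png

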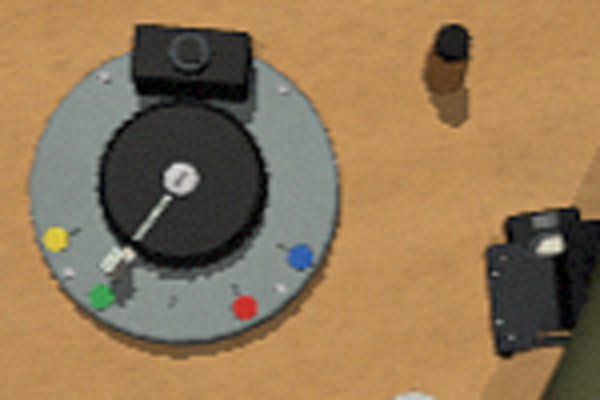

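The tab at (118,260) points at the green dot at (101,296). The key box measures the same position as before the press, and the arm is clear.

```bash
python3 -c "
from bench import *
print(close_job())"
```

```text
the job is handed in; nothing more can be done
None
```

I pushed the tab round to the green dot (bearing within about 0.01 rad by the wrist camera), pressed the read key to its stop at 13 N and lifted clear; the key box had not moved in the images, and the job was handed in at about 11 s, with no verdict returned.

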